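# Balance a loaded bar on a single-post rest

## Robot

A 6-joint arm with a two-finger parallel gripper is mounted at the origin on the work surface. World frame = base frame: x ahead of the robot, y to its left, z up, the work surface at z = 0. Lengths are in m, angles in rad, forces in N, time in s.
With the tool pointing down it reaches from about 0.35 to 0.925 m from the base axis. Payload 6.4 kg.
Tool frame: the origin (TCP) lies at the centre of the arm's flange, where the gripper is bolted on; the fingertips stand 199 mm ahead of it and the grasp point (between the pads) lies 180 mm ahead of it (manip.tip_reach is the distance from the TCP to the fingertips, in m); z points along the fingers, y is the direction in which the jaws open and shut (so a half turn about z gives the same grasp; the last joint's range is limited). The gripper opens to 94 mm and grips with 3 to 60 N. Pads are 16 mm wide; open, the fingers measure 119 mm over their backs; the gripper's body (75 mm by 177 mm) begins 78 mm behind the grasp point.
Start: joints at [1.049, 0.245, 1.558, -0, 1.339, -0.174], TCP at [0.222, 0.611, 0.405] pointing down, gripper open.
Joint ranges: [-3.13, 3.13], [-1.02, 2.26], [0.13, 2.54], [-0.95, 4.09], [0.21, 2.88], [-2.74, 2.74]. Speed limits (rad/s): [2.57, 2.57, 3.14, 3.14, 3.14, 3.14].

## Interface

Orientations are given as a unit quaternion [x, y, z, w].
In Python, from rig import read_state, snapshot, workorder, manip gives the robot as it stands.
- The arm moves only by the shell command python3 -m creep 'ROWS'. ROWS is JSON, a list of rows, each a list of 3 entries, a list of its own where there are three numbers: the shift along the world's x, y, z in m, then the turn, a rotation vector about the world's x, y, z in rad, then the finger opening in m, from 0 to 0.094. A call has 1 to 10 rows; each row shifts and turns the pose as measured when the row begins; what a row does not reach is not made up. A row lasts 1/12 s, in which the tool goes at most 41.7 mm and 7.16 degrees, less where a joint would pass 70% of its speed; a pose out of reach is approached as far as the arm can. A call with a gripper value outside its range is refused whole. The fingers move at their own pace and stop on an object; the grip force is fixed at half the most. Time passes only in rows, so rows that do not move let the fingers close. It gives the time, the measured TCP pose, the force and the opening at its end, in the units of the state.
- read_state(): the state, without advancing time (a new reading comes with each control period).
- snapshot(name): name is "scene" or "top" or "wrist"; returns a dict with "color" (480x640x3 uint8, red, green, blue), "z_map" (480x640 float32, m along the optical axis (not along the pixel's ray), 0 where there is no reading), "intrinsics" (3x3 intrinsics, pixels), "position" and "attitude" of the camera in the world. Camera axes: x right, y up, looking along -z (the intrinsics and any distortion apply to the point x, -y, -z); pixel columns grow to the right and rows downward; lengths in m; the calibration is good to about 2 mm. A picture is of the moment at which its call begins.
- workorder.job_done(): hands the job in, once; it reports no verdict.
The state is a dict: "t": time; "q": joint angles; "qd": joint speeds; "tau": joint torques, N m; "ee_pos": TCP position; "tcp_rot": TCP orientation; "wrist_force": force on the tool from outside, world axes, zero at the start; "ft_torque": the same for the moment, N m; "gripper_width": finger opening in m.
Only numpy, scipy, OpenCV 4.12 (cv2) and the standard library are available. Lean on these libraries where they do the work, as an engineer would, in place of code of your own. Each camera call takes 0.05 s, during which the arm holds its last target.

## Task

The bar on the two-pronged rack has a weight fixed somewhere inside it, so there is no telling by eye where it balances. Find its balance point with small, careful trial lifts, lift the bar level and clear of the rack, and set it down gently on the single-post rest so that it stays there level by itself, with the post the only thing under it. Never let the bar tip over steeply or press it hard onto the rest, and leave the other things on the bench where they lie.

Things in the scene. Friction and masses are not known exactly. Their poses are not given: they have to be found in the camera images.
- bar_mid (a point): Geometric centre (half-way up, half-way along) of the bar: a plain square aluminium tube 25 x 25 mm, 400 mm long, with both ends capped; it lies along its y axis, z up. It weighs 0.58 kg in all, with a steel slug fixed inside that cannot be seen or shift; the balance point lies anywhere up to 92 mm from the middle towards either end, at mid-height. At the start the bar lies level in the forks of the rack, its underside 50 mm above the bench.
- rack_mid (a point): Point on the rack midway between its two uprights, at the height of their seats (50 mm above the bench). The rack is fixed; its y axis runs from one upright to the other, parallel to the bar at the start. The uprights are 24 mm thick along y, centred 155 mm either side of this point; each seat is 42 mm wide along x between two lips that stand 10 mm higher than the seat. A base plate 50 mm wide and 8 mm thick joins them.
- rest_top (a point): Centre of the flat round top of the single-post rest, 100 mm above the bench. The top is 20 mm in diameter, the post under it 15 mm, on a base disc 90 mm in diameter and 10 mm thick. The rest is fixed to the bench. The bar stays on it only with its balance point over this top, so less than 10 mm off-centre. The bar may lie on it in any direction.
- hammer: Bystander: a hammer about 260 mm long lying on the bench; origin on its underside. Leave alone.
- angle: Bystander: an angle-iron offcut 100 x 40 x 40 mm on the bench; origin at the centre of its underside. Leave alone.
- clampblock: Bystander: a steel block 50 x 50 x 36 mm on the bench; origin at the centre of its underside. Leave alone.

How it is judged:
On the way:
1. the bar is held level (within 5 degrees), its middle at least 15 mm above where it lay, with neither rack nor rest touching it (height (world z) of bar_mid above 0.0775 m and angle between bar_mid's own z axis and vertical below 0.09 rad and contact force between bar and rack below 0.1 N and contact force between bar and rest below 0.1 N), for 0.3 s.
At the end, for the whole second after the job is handed in: The bar rests by itself on top of the single-post rest, at rest, level within 3 degrees, its centre 112.5 mm (within 4 mm) above the bench, the post carrying it (angle between bar_mid's own z axis and vertical below 0.05 rad and height (world z) of bar_mid between 0.1085 and 0.1165 m and contact force between bar and rest above 4 N and linear speed of bar below 0.01 m/s and angular speed of bar below 0.05 rad/s); the robot touches nothing.
It fails at once if the bar is tipped more than 17 degrees (angle between bar_mid's own z axis and vertical above 0.3 rad).
It fails at once if the bar is pressed onto the rest with more than 40 N (contact force between bar and rest above 40 N).
It fails at once if a bystander (hammer, angle offcut or block) is moved more than 20 mm (distance of any of hammer, angle, clampblock from where it was at the start of the episode above 0.02 m).
It also fails if it takes over 72 s, if anything falls off the work surface, if the arm or the gripper's body presses on something with over 40 N, if the wrist force passes 120 N, or if a joint passes its speed limit or range.

## Working session

There is one attempt and no reset: what is moved stays moved. The work goes in short steps, Python scripts to look and compute and a shell command to move; the robot and the scene stay as the last step left them, time stands still between calls to the robot, and variables do not carry over. Pictures are saved under pics/ and viewed, and the job is handed in when it is done.

```bash
ls; mkdir -p pics; python3 - <<'E'
from rig import read_state, snapshot, workorder, manip
import cv2,numpy as np
s=read_state(); print({k:np.round(v,3) for k,v in s.items()})
for n in ["scene","top"]:
    d=snapshot(n); cv2.imwrite(f"pics/{n}0.png",d["color"][:,:,::-1]); np.savez(f"{n}0.npz",**d)
    print(n,d["intrinsics"],d["position"],d["attitude"], [k for k in d])
E
```

```text
pics
{'t': np.float64(0.0), 'q': array([ 1.049,  0.246,  1.559, -0.   ,  1.339, -0.174]), 'qd': array([ 0.001, -0.001,  0.001, -0.001,  0.   ,  0.002]), 'tau': array([-3.0000e-03, -4.1582e+01, -3.1460e+01,  6.8000e-02,  3.3000e-02,
       -0.0000e+00]), 'ee_pos': array([0.221, 0.611, 0.404]), 'tcp_rot': array([ 0.173,  0.985, -0.001, -0.   ]), 'wrist_force': array([ 0.556, -0.216, -0.005]), 'ft_torque': array([0.001, 0.056, 0.013]), 'gripper_width': np.float64(0.094)}
scene [[582.33654235   0.         311.84975463]
 [  0.         582.33654235 239.75871947]
 [  0.           0.           1.        ]] [ 1.58427859 -0.18571516  1.04021194] [0.31475646 0.25709706 0.59386183 0.69437569] ['color', 'z_map', 'intrinsics', 'position', 'attitude']
top [[451.85239423   0.         327.17375074]
 [  0.         451.85239423 241.20369749]
 [  0.           0.           1.        ]] [ 0.46909279 -0.00569906  1.06731705] [ 0.02027761 -0.02492524 -0.70118613  0.71225386] ['color', 'z_map', 'intrinsics', 'position', 'attitude']
```

View pics/scene0.png

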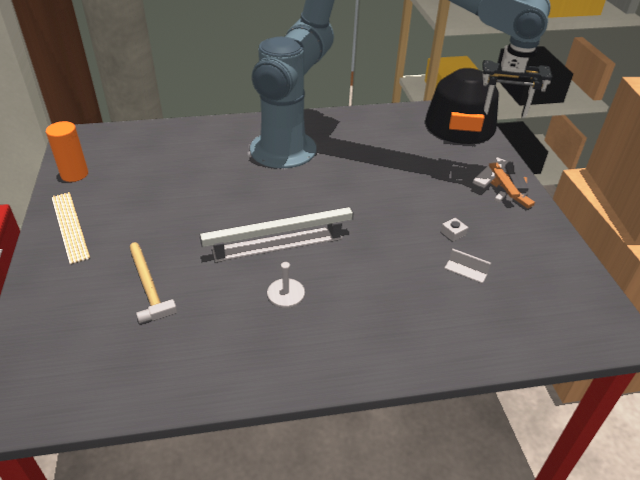

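View pics/top0.png

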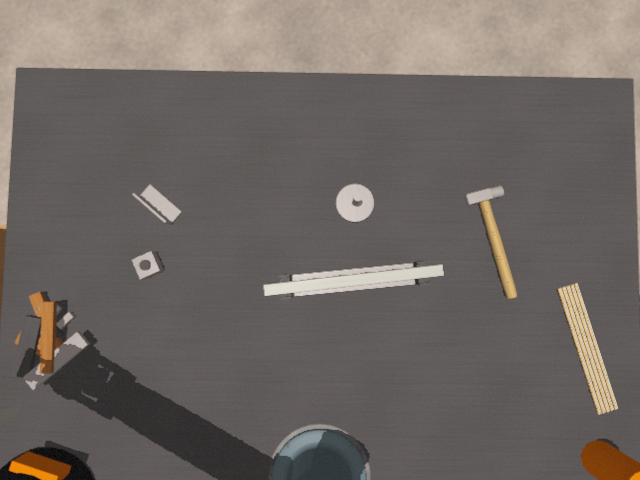

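The top view shows the bar from (264,290) to (443,270), with the rest disc at about (355,203). The hammer is at right (490,240), and the block and angle are at left (147,265) and (158,205). Next I'll measure positions.

```bash
cat > h.py <<'E'
import numpy as np, cv2
from scipy.spatial.transform import Rotation as R
def cloud(d):
    K=d["intrinsics"]; z=d["z_map"].astype(float); v,u=np.mgrid[0:480,0:640]
    c=np.stack([(u-K[0,2])/K[0,0]*z,-(v-K[1,2])/K[1,1]*z,-z],-1)
    return c@R.from_quat(d["attitude"]).as_matrix().T+d["position"]
def ray(d,uv,h):
    K=d["intrinsics"]; uv=np.atleast_2d(uv).astype(float)
    c=np.stack([(uv[:,0]-K[0,2])/K[0,0],-(uv[:,1]-K[1,2])/K[1,1],-np.ones(len(uv))],-1)@R.from_quat(d["attitude"]).as_matrix().T
    p=np.array(d["position"]); return p+c*((h-p[2])/c[:,2])[:,None]
def big(m):
    n,l,s,c=cv2.connectedComponentsWithStats(m.astype(np.uint8)); return l==1+np.argmax(s[1:,4])
E
python3 - <<'E'
from h import *
for n in ["top","scene"]:
    d=np.load(f"{n}0.npz"); P=cloud(d); X,Y,Z=P[...,0],P[...,1],P[...,2]
    near=(X>0.25)&(X<0.75)&(abs(Y)<0.32)&(d["z_map"]>0)
    tab=(X>.3)&(X<.9)&(abs(Y)<.5)&(abs(Z)<.02); print(n,"table z",np.median(Z[tab]))
    hsv=cv2.cvtColor(d["color"],cv2.COLOR_RGB2HSV); V=hsv[...,2]
    m=big(near&(Z>.066)&(Z<.085)&(V>150))
    # top face
    cn=max(cv2.findContours(m.astype(np.uint8),cv2.RETR_EXTERNAL,cv2.CHAIN_APPROX_NONE)[0],key=cv2.contourArea)
    w=ray(d,cn[:,0],0.075)[:,:2].astype(np.float32)
    r=cv2.minAreaRect(w); print("bar rect",r, cv2.boxPoints(r).round(4).tolist(), "z",np.median(Z[m]))
    v=big(near&(Z>.09)&(Z<.115)); print("rest top px",v.sum(),P[v].mean(0),np.argwhere(v).mean(0)[::-1])
    b=big(near&(Z>.003)&(Z<.02)&(X>.55)&(V>140)); 
    cn=max(cv2.findContours(b.astype(np.uint8),cv2.RETR_EXTERNAL,cv2.CHAIN_APPROX_NONE)[0],key=cv2.contourArea)
    e=cv2.minEnclosingCircle(ray(d,cn[:,0],0.01)[:,:2].astype(np.float32)); print("base disc",e)
E
```

```text
top table z 0.0009069129530403508
bar rect ((0.4484825134277344, -0.0702333003282547), (0.025060951709747314, 0.3961125910282135), 7.32442569732666) [[0.4108000099658966, 0.12460000067949295], [0.46129998564720154, -0.26829999685287476], [0.4862000048160553, -0.26510000228881836], [0.435699999332428, 0.12780000269412994]] z 0.07586372418935572
rest top px 73 [ 0.62854717 -0.07572334  0.10072287] [357.5890411 196.5890411]
base disc ((0.629509687423706, -0.07539408653974533), 0.04528166353702545)
scene table z -0.00018523234461742533
bar rect ((0.45479825139045715, -0.07104489207267761), (0.028578275814652443, 0.3956904709339142), 7.364467620849609) [[0.41530001163482666, 0.12330000102519989], [0.4659999907016754, -0.26910001039505005], [0.4943000078201294, -0.2653999924659729], [0.44359999895095825, 0.12700000405311584]] z 0.07400454702901205
rest top px 62 [ 0.63473413 -0.07660847  0.09853054] [284.69354839 265.51612903]
base disc ((0.6340734958648682, -0.07597659528255463), 0.04613626003265381)
```

```bash
python3 -m creep '[[[0.0127,-0.0379,0],[0,0,-0.06],0.094],[[0.0127,-0.0379,0],[0,0,-0.06],0.094],[[0.0127,-0.0379,0],[0,0,-0.06],0.094],[[0.0127,-0.0379,0],[0,0,-0.06],0.094],[[0.0127,-0.0379,0],[0,0,-0.06],0.094],[[0.0127,-0.0379,0],[0,0,-0.06],0.094],[[0.0127,-0.0379,0],[0,0,-0.06],0.094],[[0.0127,-0.0379,0],[0,0,-0.06],0.094],[[0.0127,-0.0379,0],[0,0,-0.06],0.094],[[0.0127,-0.0379,0],[0,0,-0.06],0.094]]'
```

```text
t: 0.93
ee_pos: [0.3458, 0.2205, 0.3963]
tcp_rot: [0.463, 0.887, -0.004, -0.003]
wrist_force: [1.3, 0.6, 0.2]
gripper_width: 0.0938
```

```bash
python3 -m creep '[[[0.013,-0.036,0],[0,0,-0.06],0.094],[[0.013,-0.036,0],[0,0,-0.06],0.094],[[0.013,-0.036,0],[0,0,-0.06],0.094],[[0.013,-0.036,0],[0,0,-0.06],0.094],[[0.013,-0.036,0],[0,0,-0.06],0.094],[[0.013,-0.036,0],[0,0,-0.06],0.094],[[0.013,-0.036,0],[0,0,-0.06],0.094],[[0.013,-0.036,0],[0,0,-0.06],0.094],[[0,0,0],[0,0,0],0.094],[[0,0,0],[0,0,0],0.094]]'
cat > st.py <<'E'
from rig import read_state, snapshot
from h import *
s=read_state(); Rm=R.from_quat(s["tcp_rot"]).as_matrix()
print("t",round(float(s["t"]),2),"pos",np.round(s["ee_pos"],4),"jaw yaw deg",np.degrees(np.arctan2(Rm[1,1],Rm[0,1])).round(2),"tool z",Rm[:,2].round(4),"F",np.round(s["wrist_force"],2),"T",np.round(s["ft_torque"],3),"w",np.round(s["gripper_width"],4),"q",np.round(s["q"],2))
E
python3 - <<'E'
import st
from h import *; from rig import snapshot
d=snapshot("wrist"); np.savez("wrist0.npz",**d); cv2.imwrite("pics/wrist0.png",d["color"][:,:,::-1])
print(d["position"],d["attitude"])
E
```

```text
t: 1.77
ee_pos: [0.4496, -0.0895, 0.3945]
tcp_rot: [0.674, 0.739, -0.003, -0.003]
wrist_force: [0.9, 0.3, -0.0]
gripper_width: 0.0941
t 1.77 pos [ 0.4496 -0.0895  0.3945] jaw yaw deg 5.24 tool z [-7.9e-03  1.0e-04 -1.0e+00] F [ 0.92  0.31 -0.01] T [-0.073  0.063  0.001] w 0.0941 q [-0.44 -0.21  2.04 -0.    1.32 -0.53]
[ 0.44282941 -0.02070906  0.37474026] [-0.1225657  -0.00200798  0.04551827  0.99141399]
```

View pics/wrist0.png

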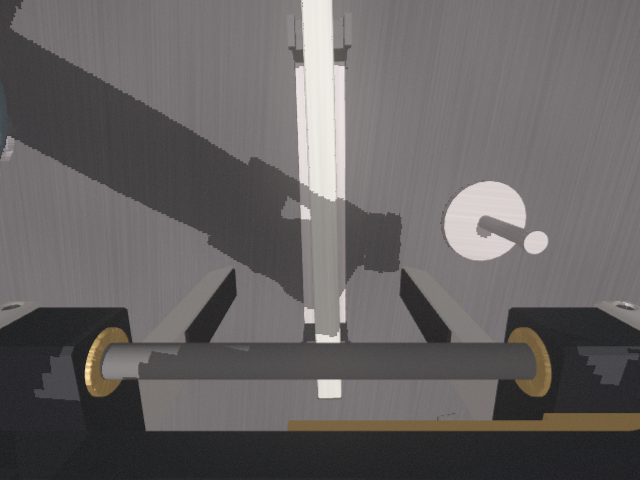

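The wrist view shows the bar running from (317,0) to (329,397), with its near (-y) end visible. The rest top is at about (536,242). I'll compute the same positions from this view.

```bash
python3 - <<'E'
from h import *
d=np.load("wrist0.npz"); P=cloud(d); X,Y,Z=P[...,0],P[...,1],P[...,2]
ok=d["z_map"]>0
V=cv2.cvtColor(d["color"],cv2.COLOR_RGB2HSV)[...,2]
print("table",np.median(Z[60:200,500:]))
for v in (150,200,250,300,330,385,392):
    m=ok[v]&(Z[v]>.066)&(Z[v]<.085)&(X[v]>.3)&(X[v]<.55); u=np.where(m)[0]; 
    print(v,u.min(),u.max(),len(u),ray(d,[[u.min()-.5,v],[u.max()+.5,v]],.075)[:,:2].round(4).tolist(),Z[v][m].mean().round(4))
m=ok&(Z>.066)&(Z<.085)&(abs(X-.46)<.03); vv=np.where(m[:,325:335].any(1))[0]; print("end row",vv.max(), ray(d,[[330,vv.max()+.5]],.075))
r=big(ok&(Z>.094)&(Z<.11)&(X>.55)); print("rest",r.sum(),np.argwhere(r).mean(0)[::-1],ray(d,np.argwhere(r).mean(0)[::-1],.1),Z[r].mean())
E
```

```text
table 0.00029308605101979746
150 307 335 28 [[0.4306, -0.0176], [0.4557, -0.0153]] 0.0749
200 309 336 28 [[0.436, -0.0608], [0.4611, -0.0585]] 0.075
250 311 337 27 [[0.4418, -0.1072], [0.4669, -0.1049]] 0.075
300 314 338 25 [[0.449, -0.1572], [0.4732, -0.155]] 0.0752
330 315 339 25 [[0.4528, -0.1892], [0.4775, -0.1869]] 0.0753
385 317 340 24 [[0.4605, -0.2521], [0.4853, -0.2497]] 0.0753
392 318 340 23 [[0.4623, -0.2605], [0.4862, -0.2581]] 0.0751
end row 400 [[ 0.4763498  -0.26957628  0.075     ]]
rest 529 [533.25519849 241.1436673 ] [[ 0.62888991 -0.07475836  0.1       ]] 0.09973765650220655
```

```bash
python3 -m creep '[[[0,0.0095,-0.03],[0,-0.004,0.018],0.094],[[0,0.009,-0.03],[0,-0.004,0.018],0.094],[[0,0,-0.03],[0,0,0],0.094],[[0,0,0],[0,0,0],0.094]]'; python3 st.py
```

```text
t: 2.15
ee_pos: [0.4485, -0.0661, 0.3039]
tcp_rot: [0.657, 0.754, 0.001, 0.003]
wrist_force: [-0.4, 0.7, -1.5]
gripper_width: 0.0945
t 2.15 pos [ 0.4485 -0.0661  0.3039] jaw yaw deg 7.8 tool z [ 0.0065 -0.0024 -1.    ] F [-0.45  0.74 -1.51] T [-0.037  0.1    0.008] w 0.0945 q [-0.4  -0.11  2.13  0.    1.12 -0.53]
```

```bash
python3 -m creep '[[[0.001,-0.003,-0.02],[0.002,0.005,-0.006],0.094],[[0,-0.002,-0.02],[0,0,0],0.094],[[0,0,-0.01],[0,0,0],0.094],[[0,0,0],[0,0,0],0.094],[[0,0,0],[0,0,0],0.094],[[0,0,0],[0,0,0],0.094]]'; python3 st.py
```

```text
t: 2.65
ee_pos: [0.4503, -0.0663, 0.2577]
tcp_rot: [0.656, 0.755, 0.001, 0.002]
wrist_force: [-0.1, 0.2, 0.1]
gripper_width: 0.094
t 2.65 pos [ 0.4503 -0.0663  0.2577] jaw yaw deg 8.03 tool z [ 0.0051 -0.0012 -1.    ] F [-0.12  0.21  0.13] T [-0.096  0.031 -0.005] w 0.094 q [-0.4  -0.02  2.14  0.    1.01 -0.54]
```

```bash
python3 -m creep '[[[0,-0.005,-0.007],[0.001,0.005,-0.012],0.094],[[0,0,0],[0,0,0],0.094]]'; python3 st.py;  python3 -m creep '[[[0,0,0],[0,0,0],0.094]]'; python3 st.py
```

```text
t: 2.82
ee_pos: [0.4513, -0.0716, 0.253]
tcp_rot: [0.66, 0.751, 0.001, 0.002]
wrist_force: [0.3, 0.8, -0.1]
gripper_width: 0.0938
t 2.82 pos [ 0.4513 -0.0716  0.253 ] jaw yaw deg 7.34 tool z [ 0.0045 -0.0023 -1.    ] F [ 0.31  0.77 -0.14] T [-0.021  0.071  0.038] w 0.0938 q [-0.41 -0.01  2.14 -0.    1.   -0.53]
t: 2.9
ee_pos: [0.4517, -0.0719, 0.2537]
tcp_rot: [0.661, 0.751, 0.001, 0.003]
wrist_force: [0.6, -0.5, 0.4]
gripper_width: 0.0941
t 2.9 pos [ 0.4517 -0.0719  0.2537] jaw yaw deg 7.32 tool z [ 0.0057 -0.0028 -1.    ] F [ 0.58 -0.49  0.44] T [-0.067  0.078 -0.039] w 0.0941 q [-0.41 -0.01  2.14 -0.    1.   -0.53]
```

```bash
cat > avg.py <<'E'
import sys
from rig import read_state, snapshot
from h import *
F=[];T=[];p=[]
for i in range(int(sys.argv[1])):
    snapshot("wrist"); s=read_state(); F.append(s["wrist_force"]);T.append(s["ft_torque"]);p.append(s["ee_pos"])
F,T,p=map(np.array,(F,T,p)); n=len(F)**.5
a=np.radians(7.3); ex=np.array([np.cos(a),np.sin(a),0]) 
print("F",F.mean(0).round(3),"sd",F.std(0).round(2),"T",T.mean(0).round(4),"sd",T.std(0).round(3),"T_bx",round(float((T@ex).mean()),4),"pos",p.mean(0).round(4),p.std(0).round(4))
E
python3 -m creep '[[[-0.001,0.001,-0.0025],[0.002,0.005,0],0.094],[[0,0,0],[0,0,0],0.094],[[0,0,0],[0,0,0],0.094]]'; python3 st.py; python3 avg.py 12
```

```text
t: 3.15
ee_pos: [0.451, -0.0713, 0.252]
tcp_rot: [0.661, 0.751, 0.0, 0.001]
wrist_force: [-0.2, -0.1, 0.2]
gripper_width: 0.0943
t 3.15 pos [ 0.451  -0.0713  0.252 ] jaw yaw deg 7.28 tool z [ 0.0018 -0.0013 -1.    ] F [-0.24 -0.07  0.25] T [-0.046  0.079 -0.031] w 0.0943 q [-0.41 -0.01  2.14 -0.    1.   -0.53]
F [-0.042  0.139  0.124] sd [0.39 0.47 0.46] T [-0.0654  0.0574 -0.0056] sd [0.026 0.037 0.016] T_bx -0.0576 pos [ 0.4509 -0.0713  0.2519] [0. 0. 0.]
```

```bash
python3 -m creep '[[[0,0,0],[0,0,0],0.05],[[0,0,0],[0,0,0],0.03],[[0,0,0],[0,0,0],0.0],[[0,0,0],[0,0,0],0.0],[[0,0,0],[0,0,0],0.0],[[0,0,0],[0,0,0],0.0],[[0,0,0],[0,0,0],0.0],[[0,0,0],[0,0,0],0.0],[[0,0,0],[0,0,0],0.0],[[0,0,0],[0,0,0],0.0]]'; python3 st.py; python3 avg.py 12
```

```text
t: 4.58
ee_pos: [0.4509, -0.0713, 0.2518]
tcp_rot: [0.661, 0.751, 0.0, 0.001]
wrist_force: [-1.0, 0.5, 0.1]
gripper_width: 0.0307
t 4.58 pos [ 0.4509 -0.0713  0.2518] jaw yaw deg 7.28 tool z [ 0.0016 -0.0012 -1.    ] F [-0.97  0.53  0.09] T [-0.034  0.025  0.027] w 0.0307 q [-0.41 -0.01  2.14 -0.    1.   -0.53]
F [-1.727 -0.392  1.353] sd [0.76 0.65 0.75] T [-0.1316  0.3857  0.0229] sd [0.041 0.166 0.03 ] T_bx -0.0815 pos [ 0.4508 -0.0713  0.2518] [0. 0. 0.]
```

```bash
python3 -m creep '[[[0,0,0],[0,0,0],0.0],[[0,0,0],[0,0,0],0.0]]';python3 avg.py 12;  python3 -m creep '[[[0,0,0.002],[0,0,0],0.0],[[0,0,0.002],[0,0,0],0.0],[[0,0,0],[0,0,0],0.0],[[0,0,0],[0,0,0],0.0],[[0,0,0],[0,0,0],0.0]]'; python3 st.py; python3 avg.py 20
```

```text
t: 5.35
ee_pos: [0.4508, -0.0713, 0.2518]
tcp_rot: [0.661, 0.751, -0.0, 0.001]
wrist_force: [-1.1, -1.2, 1.9]
gripper_width: 0.0248
F [-1.636 -0.531  1.431] sd [0.45 0.65 0.39] T [-0.1346  0.4457  0.0386] sd [0.027 0.028 0.038] T_bx -0.0768 pos [ 0.4508 -0.0713  0.2518] [0. 0. 0.]
t: 6.37
ee_pos: [0.4493, -0.0705, 0.253]
tcp_rot: [0.661, 0.751, -0.0, -0.001]
wrist_force: [0.3, -0.5, -5.5]
gripper_width: 0.0249
t 6.37 pos [ 0.4493 -0.0705  0.253 ] jaw yaw deg 7.28 tool z [-1.3e-03  2.0e-04 -1.0e+00] F [ 0.33 -0.49 -5.45] T [-0.381 -0.002 -0.012] w 0.0249 q [-0.41 -0.01  2.15 -0.    1.01 -0.53]
F [-0.107  0.178 -5.605] sd [0.56 0.47 0.47] T [-0.3703  0.013  -0.0015] sd [0.031 0.022 0.027] T_bx -0.3656 pos [ 0.4495 -0.0706  0.2534] [0.0001 0.0001 0.0002]
```

```bash
python3 -m creep '[[[0.001,-0.0005,-0.0015],[0,0.001,0],0.0],[[0,0,-0.001],[0,0,0],0.0],[[0,0,0],[0,0,0],0.0]]'; python3 st.py
```

```text
t: 7.62
ee_pos: [0.4511, -0.0713, 0.252]
tcp_rot: [0.661, 0.751, -0.001, -0.001]
wrist_force: [-1.3, -0.4, -5.0]
gripper_width: 0.0248
t 7.62 pos [ 0.4511 -0.0713  0.252 ] jaw yaw deg 7.3 tool z [-2.2e-03  2.0e-04 -1.0e+00] F [-1.29 -0.43 -4.99] T [-0.151  0.045  0.046] w 0.0248 q [-0.41 -0.01  2.14 -0.    1.01 -0.53]
```

```bash
python3 -m creep '[[[0,0,-0.001],[0,0.002,0],0.0],[[0,0,0],[0,0,0],0.0]]'; python3 st.py
```

```text
t: 7.78
ee_pos: [0.4516, -0.0714, 0.252]
tcp_rot: [0.661, 0.751, -0.001, -0.001]
wrist_force: [-0.5, -0.9, -4.5]
gripper_width: 0.0248
t 7.78 pos [ 0.4516 -0.0714  0.252 ] jaw yaw deg 7.3 tool z [-3.5e-03  4.0e-04 -1.0e+00] F [-0.47 -0.93 -4.48] T [-0.212  0.101  0.063] w 0.0248 q [-0.41 -0.    2.14 -0.    1.01 -0.53]
```

```bash
python3 -m creep '[[[-0.001,0,-0.0015],[0,-0.002,0],0.0],[[0,0,-0.0005],[0,0,0],0.0],[[0,0,0],[0,0,0],0.0]]'; python3 st.py
```

```text
t: 8.03
ee_pos: [0.4514, -0.0715, 0.2519]
tcp_rot: [0.66, 0.751, -0.0, -0.001]
wrist_force: [-0.3, -0.8, -3.3]
gripper_width: 0.0247
t 8.03 pos [ 0.4514 -0.0715  0.2519] jaw yaw deg 7.33 tool z [-1.1e-03  6.0e-04 -1.0e+00] F [-0.28 -0.77 -3.28] T [-0.161  0.175  0.042] w 0.0247 q [-0.41 -0.    2.14  0.    1.01 -0.53]
```

```bash
python3 -m creep '[[[0,0,0],[0,0,0],0.05],[[0,0,0],[0,0,0],0.05],[[0,0,0],[0,0,0],0.05],[[0,0,0],[0,0,0],0.05],[[0,0,0],[0,0,0],0.05],[[0,0,0],[0,0,0],0.05]]'; python3 st.py
```

```text
t: 8.53
ee_pos: [0.4528, -0.0723, 0.2532]
tcp_rot: [0.661, 0.75, 0.001, 0.003]
wrist_force: [1.0, -0.0, 0.6]
gripper_width: 0.0501
t 8.53 pos [ 0.4528 -0.0723  0.2532] jaw yaw deg 7.24 tool z [ 0.0059 -0.0014 -1.    ] F [ 1.03 -0.03  0.57] T [-0.05   0.112 -0.018] w 0.0501 q [-0.41 -0.    2.14  0.    1.   -0.53]
```

```bash
python3 - <<'E'
from rig import snapshot
from h import *
for n in ("wrist","top"):
    d=snapshot(n); np.savez(n+"1.npz",**d); cv2.imwrite(f"pics/{n}1.png",d["color"][:,:,::-1])
E
```

```text
(no output)
```

View pics/wrist1.png

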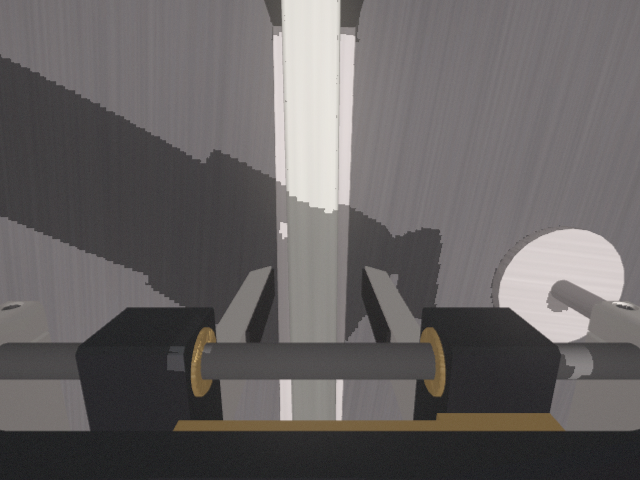

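The bar is back in the forks between the open fingers (columns 285–340). I'm moving 54 mm along it toward +y.

```bash
python3 -m creep '[[[-0.003,0.018,0],[0,0.004,0],0.05],[[-0.002,0.018,0],[0,0,0],0.05],[[-0.002,0.018,0],[0,0,0],0.05],[[0,0,0],[0,0,0],0.05],[[0,0,0],[0,0,0],0.05]]'; python3 st.py
```

```text
t: 9.05
ee_pos: [0.4458, -0.0173, 0.2535]
tcp_rot: [0.662, 0.75, 0.0, 0.002]
wrist_force: [0.7, 0.4, 0.0]
gripper_width: 0.0501
t 9.05 pos [ 0.4458 -0.0173  0.2535] jaw yaw deg 7.14 tool z [ 0.0028 -0.0021 -1.    ] F [0.73 0.37 0.01] T [-0.068  0.052  0.017] w 0.0501 q [-0.29 -0.04  2.17 -0.    1.01 -0.42]
```

```bash
python3 -m creep '[[[-0.002,0,-0.002],[0.002,0.003,0.002],0.05],[[0,0,0],[0,0,0],0.05],[[0,0,0],[0,0,0],0.05]]'; python3 st.py;python3 avg.py 10;  python3 -m creep '[[[0,0,0],[0,0,0],0.0],[[0,0,0],[0,0,0],0.0],[[0,0,0],[0,0,0],0.0],[[0,0,0],[0,0,0],0.0],[[0,0,0],[0,0,0],0.0],[[0,0,0],[0,0,0],0.0],[[0,0,0],[0,0,0],0.0],[[0,0,0],[0,0,0],0.0]]';python3 st.py
```

```text
t: 9.3
ee_pos: [0.444, -0.0186, 0.2515]
tcp_rot: [0.661, 0.75, -0.0, 0.0]
wrist_force: [0.5, 0.5, -0.1]
gripper_width: 0.05
t 9.3 pos [ 0.444  -0.0186  0.2515] jaw yaw deg 7.23 tool z [ 1.e-04 -5.e-04 -1.e+00] F [ 0.51  0.55 -0.09] T [-0.05   0.065  0.003] w 0.05 q [-0.3  -0.04  2.17 -0.    1.   -0.42]
F [-0.036 -0.364 -0.144] sd [0.52 0.39 0.49] T [-0.0646  0.0572 -0.0027] sd [0.02  0.041 0.022] T_bx -0.0568 pos [ 0.4439 -0.0183  0.2515] [0.     0.0002 0.    ]
t: 10.47
ee_pos: [0.4439, -0.0179, 0.2515]
tcp_rot: [0.661, 0.751, -0.0, 0.0]
wrist_force: [0.0, -0.4, 0.4]
gripper_width: 0.0248
t 10.47 pos [ 0.4439 -0.0179  0.2515] jaw yaw deg 7.31 tool z [ 3.e-04 -6.e-04 -1.e+00] F [ 0.02 -0.39  0.37] T [-0.088  0.012  0.066] w 0.0248 q [-0.3  -0.04  2.17 -0.    1.   -0.42]
```

```bash
python3 -m creep '[[[0,0,0.003],[0,0,0],0.0],[[0,0,0.002],[0,0,0],0.0],[[0,0,0],[0,0,0],0.0],[[0,0,0],[0,0,0],0.0],[[0,0,0],[0,0,0],0.0]]'; python3 st.py; python3 avg.py 30
```

```text
t: 10.88
ee_pos: [0.4414, -0.0171, 0.2534]
tcp_rot: [0.661, 0.751, -0.002, -0.004]
wrist_force: [-0.2, 0.4, -5.8]
gripper_width: 0.0249
t 10.88 pos [ 0.4414 -0.0171  0.2534] jaw yaw deg 7.3 tool z [-0.0078  0.0019 -1.    ] F [-0.23  0.43 -5.76] T [-0.06   0.028  0.035] w 0.0249 q [-0.3  -0.04  2.18 -0.    1.02 -0.42]
F [ 0.084  0.144 -5.77 ] sd [0.49 0.49 0.6 ] T [-0.0682  0.0465 -0.0036] sd [0.023 0.03  0.023] T_bx -0.0618 pos [ 0.4418 -0.0172  0.2539] [0.0001 0.     0.0001]
```

Residual offset is about 0.8 mm, so the grip is at the balance point. Lifting clear.

```bash
python3 -m creep '[[[0,0,0.005],[-0.001,-0.004,0],0.0],[[0.001,0,0.01],[0,-0.002,0],0.0],[[0,0,0.015],[0,0,0],0.0],[[0,0,0.015],[0,0,0],0.0],[[0,0,0.015],[0,0,0],0.0],[[0,0,0.01],[0,0,0],0.0],[[0,0,0.005],[0,0,0],0.0],[[0,0,0],[0,0,0],0.0],[[0,0,0],[0,0,0],0.0]]'; python3 st.py; python3 avg.py 15
python3 - <<'E'
from rig import snapshot
from h import *
for n in ("scene","top","wrist"):
    d=snapshot(n); np.savez(n+"2.npz",**d); cv2.imwrite(f"pics/{n}2.png",d["color"][:,:,::-1])
E
```

```text
t: 13.13
ee_pos: [0.4424, -0.0169, 0.3372]
tcp_rot: [0.661, 0.751, 0.001, 0.001]
wrist_force: [-0.4, 0.2, -6.7]
gripper_width: 0.0247
t 13.13 pos [ 0.4424 -0.0169  0.3372] jaw yaw deg 7.31 tool z [ 2.9e-03 -2.0e-04 -1.0e+00] F [-0.43  0.22 -6.7 ] T [-0.044  0.045  0.034] w 0.0247 q [-0.3  -0.19  2.13  0.    1.2  -0.42]
F [ 0.078  0.192 -5.978] sd [0.35 0.34 0.58] T [-0.065   0.0469 -0.0035] sd [0.041 0.036 0.021] T_bx -0.0585 pos [ 0.4423 -0.0169  0.3363] [0.0001 0.     0.0003]
```

View pics/scene2.png

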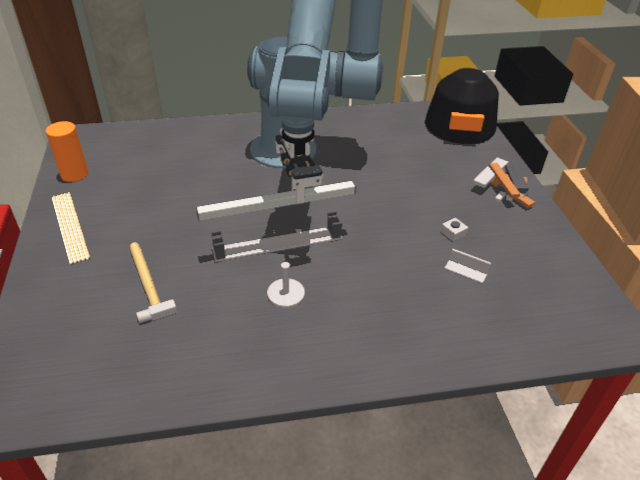

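View pics/wrist2.png

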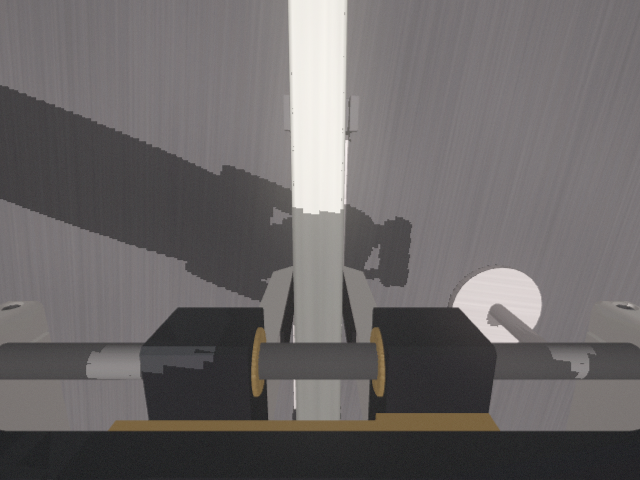

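The bar is held level and clear of the rack; in the scene view it runs (198,212)–(355,188). Moving it over the rest.

```bash
python3 - <<'E'
from h import *
d=np.load("wrist2.npz"); P=cloud(d)
for v in (20,60,100,150,200,250):
    print(v,P[v,312:330].mean(0).round(4))
d=np.load("top2.npz");P=cloud(d);X,Y,Z=P[...,0],P[...,1],P[...,2]
V=cv2.cvtColor(d["color"],cv2.COLOR_RGB2HSV)[...,2]
m=(Z>.145)&(Z<.175)&(V>120)&(X<.55)&(X>.38);
for lo in np.arange(-.24,.19,.04):
    k=m&(Y>lo)&(Y<lo+.04)
    if k.sum()>20: print(lo.round(2),k.sum(),P[k].mean(0).round(4))
r=(Z>.093)&(Z<.11)&(X>.58)&(X<.68)&(abs(Y+.075)<.04); print(r.sum(), P[r].mean(0), np.argwhere(r).min(0),np.argwhere(r).max(0))
E
python3 -m creep '[[[0.008,-0.003,0],[0,0.002,0],0.0],[[0.016,-0.005,0],[0,0,0],0.0],[[0.022,-0.007,0],[0,0,0],0.0],[[0.022,-0.007,0],[0,0,0],0.0],[[0.022,-0.007,0],[0,0,0],0.0],[[0.022,-0.007,0],[0,0,0],0.0],[[0.022,-0.007,0],[0,0,0],0.0],[[0.014,-0.004,0],[0,0,0],0.0],[[0.006,-0.002,0],[0,0,0],0.0],[[0,0,0],[0,0,0],0.0]]'; python3 st.py
```

```text
20 [0.428  0.1056 0.1601]
60 [0.4299 0.0905 0.1604]
100 [0.432  0.0747 0.1605]
150 [0.4347 0.0538 0.1606]
200 [0.4376 0.0313 0.1605]
250 [0.4407 0.007  0.1604]
-0.24 257 [ 0.4673 -0.2198  0.161 ]
-0.2 249 [ 0.462  -0.1795  0.161 ]
-0.16 253 [ 0.4569 -0.14    0.1609]
0.04 59 [0.4287 0.0757 0.1611]
0.08 253 [0.426  0.1002 0.1609]
0.12 49 [0.4237 0.1241 0.1606]
72 [ 0.62860401 -0.07583673  0.10064385] [192 353] [201 362]
t: 14.87
ee_pos: [0.6075, -0.0701, 0.3339]
tcp_rot: [0.661, 0.751, -0.0, 0.0]
wrist_force: [0.3, -0.0, -5.8]
gripper_width: 0.025
t 14.87 pos [ 0.6075 -0.0701  0.3339] jaw yaw deg 7.29 tool z [ 6.e-04 -5.e-04 -1.e+00] F [ 0.25 -0.01 -5.79] T [-0.06   0.121  0.013] w 0.025 q [-0.3   0.23  1.71 -0.    1.2  -0.43]
```

```bash
python3 -m creep '[[[0.01,-0.003,0],[0,0,0],0.0],[[0.01,-0.003,0],[0,0,0],0.0],[[0.003,0,0],[0,0,0],0.0],[[0,0,0],[0,0,0],0.0],[[0,0,0],[0,0,0],0.0]]'; python3 st.py
python3 - <<'E'
from rig import snapshot
from h import *
for n in ("scene","top","wrist"):
    d=snapshot(n); np.savez(n+"3.npz",**d); cv2.imwrite(f"pics/{n}3.png",d["color"][:,:,::-1])
E
```

```text
t: 15.28
ee_pos: [0.6294, -0.0755, 0.3316]
tcp_rot: [0.661, 0.751, -0.001, -0.003]
wrist_force: [0.1, -0.4, -7.3]
gripper_width: 0.0248
t 15.28 pos [ 0.6294 -0.0755  0.3316] jaw yaw deg 7.32 tool z [-0.0058  0.0013 -1.    ] F [ 0.08 -0.36 -7.3 ] T [-0.068  0.011 -0.005] w 0.0248 q [-0.3   0.28  1.65 -0.    1.21 -0.43]
```

View pics/top3.png

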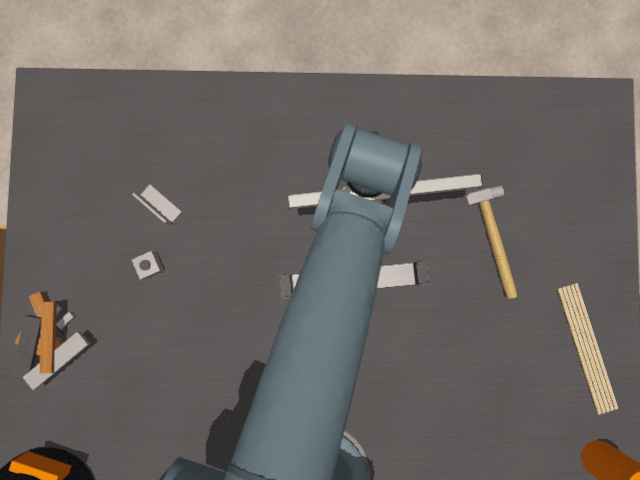

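View pics/scene3.png

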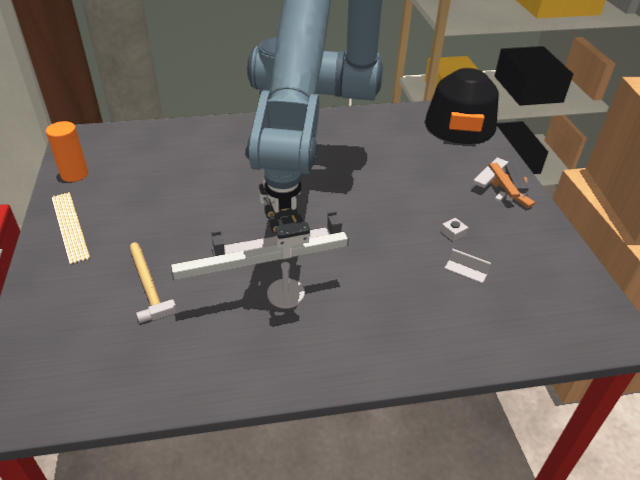

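The bar is over the rest: (290,201)–(481,181) in the top view. Next I'll compare the bar line with the rest in the same camera.

```bash
python3 - <<'E'
from h import *
d=np.load("top3.npz");P=cloud(d);X,Y,Z=P[...,0],P[...,1],P[...,2]
V=cv2.cvtColor(d["color"],cv2.COLOR_RGB2HSV)[...,2]
m=(Z>.140)&(Z<.170)&(V>120)&(X<.72)&(X>.56)
pts=[]
for lo in np.arange(-.36,.12,.02):
    k=m&(Y>lo)&(Y<lo+.02)
    if k.sum()>60: pts.append(P[k].mean(0)); print(pts[-1].round(4),k.sum())
pts=np.array(pts); f=np.polyfit(pts[:,1],pts[:,0],1); print("x at -.0755",np.polyval(f,-.0755),f)
print("end extents",Y[m].min(),Y[m].max())
d=np.load("scene3.npz");P=cloud(d);X,Y,Z=P[...,0],P[...,1],P[...,2]
m=big((Z>.1465)&(Z<.17)&(X<.72)&(X>.56)); V=cv2.cvtColor(d["color"],cv2.COLOR_RGB2HSV)[...,2]; m&=V>130
print("scene z",np.median(Z[m]))
pts=[]
for lo in np.arange(-.36,.12,.02):
    k=m&(Y>lo)&(Y<lo+.02)
    if k.sum()>30: pts.append(P[k].mean(0))
pts=np.array(pts); f=np.polyfit(pts[:,1],pts[:,0],1); print("scene x",np.polyval(f,-.0755),f,Y[m].min(),Y[m].max())
E
```

```text
[ 0.6564 -0.3102  0.1555] 116
[ 0.6542 -0.29    0.1553] 118
[ 0.6512 -0.2698  0.1553] 117
[ 0.649  -0.2501  0.1555] 113
[ 0.6461 -0.2304  0.1553] 117
[ 0.6436 -0.2102  0.1554] 117
[ 0.6392 -0.192   0.1556] 84
[0.6161 0.0125 0.156 ] 85
[0.6125 0.03   0.1561] 121
[0.6099 0.0503 0.156 ] 121
x at -.0755 0.6262333146104776 [-0.12787104  0.61657905]
end extents -0.3239206312201426 0.069965773650194
scene z 0.15381643081610663
scene x 0.6349823013247483 [-0.12195577  0.62577464] -0.32562307661077583 0.06897949148091806
```

```bash
python3 -m creep '[[[0,-0.001,-0.006],[-0.001,-0.005,0],0.0],[[0,0,-0.007],[0,0,0],0.0],[[0,0,-0.005],[0,0,0],0.0],[[0,0,0],[0,0,0],0.0],[[0,0,0],[0,0,0],0.0]]'; python3 st.py; python3 avg.py 10
```

```text
t: 15.85
ee_pos: [0.6282, -0.0761, 0.3116]
tcp_rot: [0.66, 0.751, -0.0, -0.0]
wrist_force: [-0.3, 0.3, -6.0]
gripper_width: 0.0246
t 15.85 pos [ 0.6282 -0.0761  0.3116] jaw yaw deg 7.33 tool z [-8.e-04  3.e-04 -1.e+00] F [-0.27  0.34 -5.98] T [-0.087  0.115 -0.05 ] w 0.0246 q [-0.3   0.3   1.67  0.    1.17 -0.43]
F [-0.106  0.01  -5.618] sd [0.37 0.33 0.63] T [-0.0697  0.0619 -0.0042] sd [0.036 0.033 0.025] T_bx -0.0613 pos [ 0.6284 -0.0762  0.3124] [0.0001 0.     0.0004]
```

```bash
python3 -m creep '[[[0.001,0,-0.003],[0,0,0],0.0],[[0.0005,0,-0.003],[0,0,0],0.0],[[0,0,-0.001],[0,0,0],0.0],[[0,0,0],[0,0,0],0.0]]'; python3 st.py; python3 avg.py 4
```

```text
t: 16.68
ee_pos: [0.6301, -0.0762, 0.305]
tcp_rot: [0.66, 0.751, 0.0, 0.0]
wrist_force: [0.1, -0.2, -5.4]
gripper_width: 0.0246
t 16.68 pos [ 0.6301 -0.0762  0.305 ] jaw yaw deg 7.34 tool z [ 9.e-04 -2.e-04 -1.e+00] F [ 0.13 -0.16 -5.36] T [-0.039  0.091  0.008] w 0.0246 q [-0.3   0.31  1.67  0.    1.16 -0.43]
F [-0.202 -0.16  -5.628] sd [0.53 0.68 0.42] T [-0.0669  0.0549 -0.0121] sd [0.018 0.025 0.019] T_bx -0.0593 pos [ 0.6301 -0.0762  0.3052] [0.     0.     0.0002]
```

```bash
python3 -m creep '[[[0,0,-0.0015],[0,0,0],0.0],[[0,0,-0.001],[0,0,0],0.0],[[0,0,0],[0,0,0],0.0]]'; python3 st.py; python3 avg.py 4;python3 -m creep '[[[0,0,-0.001],[0,0,0],0.0],[[0,0,0],[0,0,0],0.0]]'; python3 st.py; python3 avg.py 4
```

```text
t: 17.13
ee_pos: [0.6303, -0.0763, 0.3032]
tcp_rot: [0.66, 0.751, 0.001, 0.001]
wrist_force: [0.2, 0.6, -5.9]
gripper_width: 0.0249
t 17.13 pos [ 0.6303 -0.0763  0.3032] jaw yaw deg 7.33 tool z [ 2.4e-03 -7.0e-04 -1.0e+00] F [ 0.21  0.62 -5.9 ] T [-0.061  0.032 -0.001] w 0.0249 q [-0.3   0.32  1.67  0.    1.16 -0.43]
F [ 0.392  0.065 -5.39 ] sd [0.07 0.58 0.41] T [-0.0704  0.0453  0.0295] sd [0.013 0.025 0.021] T_bx -0.064 pos [ 0.6303 -0.0763  0.3033] [0.     0.     0.0001]
t: 17.5
ee_pos: [0.6304, -0.0763, 0.3024]
tcp_rot: [0.66, 0.751, 0.001, 0.001]
wrist_force: [0.1, -0.3, -6.2]
gripper_width: 0.0249
t 17.5 pos [ 0.6304 -0.0763  0.3024] jaw yaw deg 7.34 tool z [ 2.9e-03 -8.0e-04 -1.0e+00] F [ 0.07 -0.3  -6.23] T [-0.036  0.071 -0.01 ] w 0.0249 q [-0.3   0.32  1.67  0.    1.15 -0.43]
F [ 0.013 -0.221 -5.895] sd [0.66 0.5  0.46] T [-0.0544  0.0496  0.0277] sd [0.016 0.017 0.018] T_bx -0.0477 pos [ 0.6305 -0.0763  0.3026] [0. 0. 0.]
```

Still airborne; continuing in 1 mm steps and correcting the small tilt.

```bash
python3 -m creep '[[[0,0,-0.001],[0.001,0.003,0],0.0],[[0,0,0],[0,0,0],0.0]]'; python3 avg.py 4;python3 -m creep '[[[0,0,-0.001],[0,0,0],0.0],[[0,0,0],[0,0,0],0.0]]'; python3 st.py; python3 avg.py 4
```

```text
t: 17.87
ee_pos: [0.6305, -0.0763, 0.3017]
tcp_rot: [0.66, 0.751, 0.0, 0.0]
wrist_force: [-0.2, 0.1, -5.5]
gripper_width: 0.0244
F [-0.038  0.496 -5.976] sd [0.2  0.27 0.3 ] T [-0.0639  0.0383  0.001 ] sd [0.016 0.036 0.02 ] T_bx -0.0585 pos [ 0.6306 -0.0763  0.3019] [0.     0.     0.0001]
t: 18.23
ee_pos: [0.6308, -0.0764, 0.3018]
tcp_rot: [0.66, 0.751, 0.0, 0.001]
wrist_force: [0.3, -0.8, -5.4]
gripper_width: 0.0248
t 18.23 pos [ 0.6308 -0.0764  0.3018] jaw yaw deg 7.34 tool z [ 1.3e-03 -3.0e-04 -1.0e+00] F [ 0.26 -0.81 -5.38] T [-0.131  0.092 -0.032] w 0.0248 q [-0.3   0.32  1.67  0.    1.16 -0.43]
F [ 0.226 -0.015 -5.005] sd [0.3  0.19 0.98] T [-0.1056  0.0233 -0.0151] sd [0.025 0.035 0.018] T_bx -0.1018 pos [ 0.6308 -0.0764  0.3016] [0.     0.     0.0001]
```

```bash
python3 -m creep '[[[-0.0005,0,-0.001],[0,0.001,0],0.0],[[0,0,0],[0,0,0],0.0]]'; python3 avg.py 6;python3 -m creep '[[[0,0,-0.001],[0,0,0],0.0],[[0,0,0],[0,0,0],0.0]]'; python3 st.py; python3 avg.py 6
```

```text
t: 18.6
ee_pos: [0.6307, -0.0764, 0.3017]
tcp_rot: [0.66, 0.751, 0.001, 0.001]
wrist_force: [-0.6, -0.3, -5.6]
gripper_width: 0.0248
F [ 0.215  0.369 -4.275] sd [0.55 0.6  1.25] T [-0.0387  0.0474 -0.0257] sd [0.031 0.026 0.019] T_bx -0.0324 pos [ 0.6307 -0.0764  0.3016] [0. 0. 0.]
t: 19.07
ee_pos: [0.6308, -0.0764, 0.3016]
tcp_rot: [0.66, 0.751, 0.0, 0.001]
wrist_force: [0.7, 1.4, -5.1]
gripper_width: 0.0244
t 19.07 pos [ 0.6308 -0.0764  0.3016] jaw yaw deg 7.34 tool z [ 1.7e-03 -5.0e-04 -1.0e+00] F [ 0.7   1.42 -5.15] T [-0.075  0.009 -0.028] w 0.0244 q [-0.3   0.32  1.67  0.    1.15 -0.43]
F [-0.875  0.031 -1.624] sd [0.63 0.34 0.49] T [-0.0135  0.2408  0.0068] sd [0.017 0.024 0.019] T_bx 0.0172 pos [ 0.6308 -0.0765  0.3016] [0. 0. 0.]
```

Contact made: most of the weight is on the post, with 1.6 N left on the wrist. One more fraction down, then I'll open the jaws slightly and check.

```bash
python3 -m creep '[[[0,0,-0.0005],[0,0,0],0.0],[[0,0,0],[0,0,0],0.0]]'; python3 avg.py 6
```

```text
t: 19.53
ee_pos: [0.6308, -0.0765, 0.3016]
tcp_rot: [0.66, 0.751, 0.0, 0.001]
wrist_force: [-0.7, 0.3, -3.1]
gripper_width: 0.0245
F [-1.358  0.639 -1.031] sd [0.45 0.33 0.36] T [0.0173 0.3397 0.0107] sd [0.04  0.034 0.043] T_bx 0.0603 pos [ 0.6309 -0.0765  0.3016] [0. 0. 0.]
```

```bash
python3 -m creep '[[[0,0,0],[0,0,0],0.03],[[0,0,0],[0,0,0],0.03]]'; python3 st.py
python3 - <<'E'
from rig import snapshot
from h import *
d=snapshot("wrist"); P=cloud(d); Z=P[...,2]
for v in (20,60,100,150,200,250): print(v,P[v,308:328].mean(0).round(4))
np.savez("wrist4.npz",**d)
E
```

```text
t: 20.0
ee_pos: [0.6314, -0.0767, 0.3024]
tcp_rot: [0.66, 0.751, 0.001, 0.002]
wrist_force: [0.7, 0.8, 0.7]
gripper_width: 0.0299
t 20.0 pos [ 0.6314 -0.0767  0.3024] jaw yaw deg 7.33 tool z [ 0.0044 -0.0013 -1.    ] F [0.71 0.82 0.71] T [-0.048  0.088 -0.01 ] w 0.0299 q [-0.3   0.32  1.67  0.    1.15 -0.43]
20 [0.6161 0.0455 0.1253]
60 [0.618  0.0305 0.1254]
100 [0.62   0.0135 0.1332]
150 [ 0.6227 -0.0064  0.1255]
200 [ 0.6256 -0.029   0.1253]
250 [ 0.6288 -0.0534  0.1252]
```

The jaws are free at 30 mm and the bar is level with its top at 0.1253. Opening further, then withdrawing straight up.

```bash
python3 -m creep '[[[0,0,0],[0,0,0],0.06],[[0,0,0],[0,0,0],0.06],[[0,0,0],[0,0,0],0.06],[[0,0,0],[0,0,0],0.06],[[0,0,0],[0,0,0],0.06],[[0,0,0],[0,0,0],0.06],[[0,0,0],[0,0,0],0.06],[[0,0,0],[0,0,0],0.06]]'; python3 st.py
python3 - <<'E'
from rig import snapshot
from h import *
d=snapshot("wrist"); P=cloud(d)
for v in (20,60,150,200,250): print(v,P[v,308:328].mean(0).round(4))
cv2.imwrite("pics/wrist5.png",d["color"][:,:,::-1])
E
```

```text
t: 20.72
ee_pos: [0.6322, -0.077, 0.3038]
tcp_rot: [0.66, 0.751, 0.002, 0.004]
wrist_force: [0.1, 0.4, -0.0]
gripper_width: 0.06
t 20.72 pos [ 0.6322 -0.077   0.3038] jaw yaw deg 7.33 tool z [ 0.0085 -0.0026 -1.    ] F [ 0.11  0.37 -0.01] T [-0.068  0.047  0.052] w 0.06 q [-0.3   0.32  1.66  0.    1.15 -0.43]
20 [0.6176 0.0455 0.125 ]
60 [0.6196 0.0303 0.125 ]
150 [ 0.6243 -0.0069  0.1252]
200 [ 0.6273 -0.0298  0.1252]
250 [ 0.6302 -0.0521  0.1331]
```

View pics/wrist5.png

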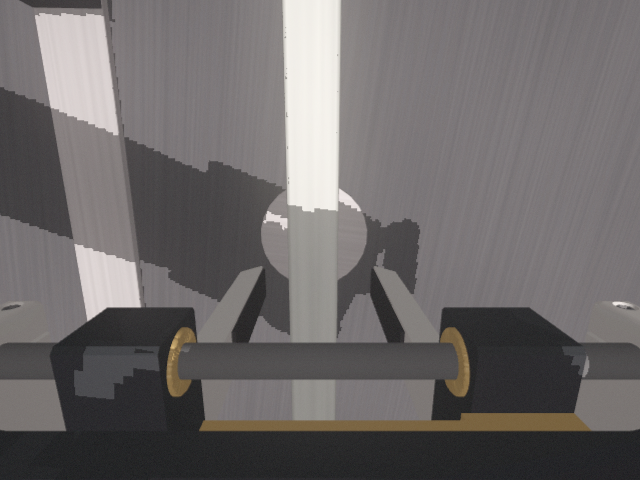

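The fingers (columns 265 and 375) clear the bar (285–340), and the bar lies level and centred on the rest disc. Withdrawing.

```bash
python3 -m creep '[[[0,0,0.003],[0,0,0],0.06],[[0,0,0.006],[0,0,0],0.06],[[0,0,0.012],[0,0,0],0.06],[[0,0,0.02],[0,0,0],0.06],[[0,0,0.025],[0,0,0],0.06],[[0,0,0.025],[0,0,0],0.06],[[0,0,0.02],[0,0,0],0.06],[[0,0,0.01],[0,0,0],0.06],[[0,0,0],[0,0,0],0.06],[[0,0,0],[0,0,0],0.06]]'; python3 st.py
python3 - <<'E'
from rig import snapshot
from h import *
d=snapshot("scene"); cv2.imwrite("pics/scene6.png",d["color"][:,:,::-1])
P=cloud(d); Z=P[...,2]
d=snapshot("wrist"); P=cloud(d)
for v in (20,60,100,150,200,250): print(v,P[v,312:328].mean(0).round(4))
E
```

```text
t: 21.6
ee_pos: [0.6307, -0.0765, 0.4368]
tcp_rot: [0.66, 0.751, 0.002, 0.005]
wrist_force: [-1.1, 0.0, -0.8]
gripper_width: 0.0603
t 21.6 pos [ 0.6307 -0.0765  0.4368] jaw yaw deg 7.33 tool z [ 0.0113 -0.0034 -0.9999] F [-1.08  0.02 -0.76] T [-0.091  0.082  0.058] w 0.0603 q [-0.3   0.18  1.57  0.    1.38 -0.43]
20 [0.6114 0.1247 0.0263]
60 [0.6174 0.0633 0.1252]
100 [0.6211 0.034  0.1249]
150 [ 0.6262 -0.005   0.1247]
200 [ 0.6316 -0.047   0.125 ]
250 [ 0.6375 -0.0922  0.1251]
```

View pics/scene6.png

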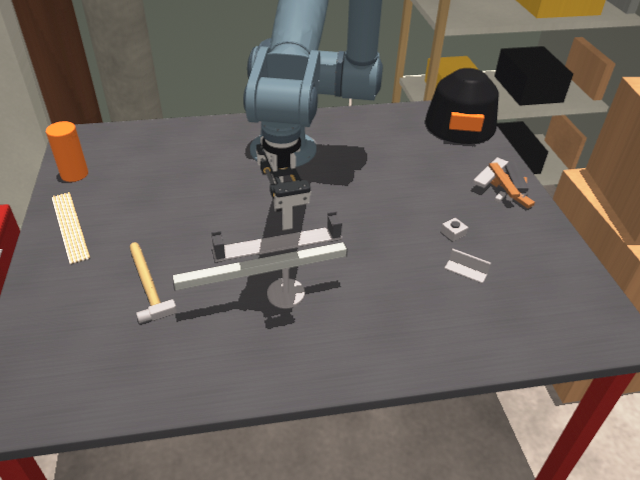

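The bar rests alone and level on the post, from (176,280) to (346,252) in the scene view. Its top is at 0.125 m along its length, the gripper is clear above, and the hammer, block and angle look unmoved. Handing in.

```bash
python3 -m creep '[[[0,0,0],[0,0,0],0.06],[[0,0,0],[0,0,0],0.06],[[0,0,0],[0,0,0],0.06],[[0,0,0],[0,0,0],0.06]]'; python3 - <<'E'
from rig import snapshot, workorder
from h import *
d=snapshot("wrist"); P=cloud(d)
for v in (60,150,250): print(v,P[v,312:328].mean(0).round(4))
print(workorder.job_done())
E
```

```text
t: 22.03
ee_pos: [0.63, -0.0763, 0.43]
tcp_rot: [0.66, 0.751, 0.0, 0.0]
wrist_force: [0.0, 0.5, 0.8]
gripper_width: 0.0595
60 [0.6136 0.0629 0.1251]
150 [ 0.6223 -0.004   0.1251]
250 [ 0.6333 -0.0892  0.1251]
the job is handed in; nothing more can be done
None
```

The bar is sitting level by itself on the single-post rest, and I handed the job in at about 22 s of the 72 s allowed. No verdict is reported, so success isn't confirmed beyond my own checks.

**What I did:** A trial lift of about 2 mm at the bar's middle put the balance point about 54 mm towards the +y end, from the wrist moment. I re-gripped there, and a second small lift left about 1 mm of offset. I then lifted the bar about 85 mm level, carried it over the rest, lowered it in steps of about 1 mm until the post took the weight, and released it.

**Last checks:**
- **Bar:** its top measured 0.125 m at three points spanning about 150 mm of its length (0.125 m expected). It had not moved between the pictures taken after release.
- **Gripper:** it was clear above the bar, with nothing touching.
- **Bystanders:** the hammer, angle and block looked unmoved in the last scene picture; I did not measure them.

**Disagreements:** the cameras differed by up to about 5 mm in x on where the rest was, so I placed the bar using positions relative to it. At touchdown the wrist showed small sideways forces of about 1.4 N, which went away on release.

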